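Store the scraper in its block and lock it with the spring clamp

TASK

Take the scraper out of the grey drying rack and slide its blade edgewise into the slot of the wooden storage block until it stands on the bottom of the slot, and let go of it. Then take the blue spring clamp off its post and clip it well down over both the scraper's blade and the steel tab behind it, so that it pinches the two together, and leave it there. Do not disturb the matchbox, charcoal block, pliers or brush lying round about.

Things in the scene. Friction and masses are not known exactly. Their poses are not given: they have to be found in the camera images.
- scraper: flat scraper, loose, 112 mm tall. Steel blade 4 (x) x 120 (y) x 60 (z) mm in its y-z plane; above the blade's middle a dark wooden grip 20 (x) x 36 (y) mm from z = 64 to 112 mm. Origin: middle of the blade's lower edge; z up through the grip. Shoulders beside the grip: z = 60 mm. Starts upright in the rack's slot. Either way round is right.
- rack: grey drying rack, fixed, 56 (x) x 146 (y) x 34 (z) mm, origin at the centre of its underside; slot along its y axis in the middle, 7.5 mm wide, 127 mm long, floor at z = 8 mm, open at the top.
- block: light wooden storage block, fixed, 60 (x) x 166 (y) x 45 (z) mm, origin at the centre of its underside, x away from the robot. Slot along its y axis through the middle, 7.5 mm wide (x), 129 mm long, 35 mm deep (floor at z = 10 mm), mouth chamfered. When seated, the scraper's origin is at z = 10 mm, its shoulders at z = 70 mm.
- slot_mouth (a point): centre of the slot's mouth, on top of the block (45 mm above its origin).
- tab_top (a point): centre of the upper edge of the upright steel tab on the block: 5 mm thick (x), 30 mm wide (y), 22 mm proud of the block's top. It stands right behind (+x of) the slot near its +y end; its front face is 4.5 mm behind the slot's middle plane, its centre 43 mm from the block's centre along y (7 mm behind the slot's middle).
- post: parking post, fixed: wooden base 60 x 70 x 12 mm with an upright board 10 (x) x 36 (y) mm whose top is at z = 40 mm; origin at the centre of the underside.
- clip: blue sprung clamp, loose, 75 g, upright on the post's board. Two halves hinged on a pin along the clamp's y axis, jaws below it, levers above, all 20 mm wide (y). Origin: midway between the jaws' lower ends; z up; pin at z = 40 mm, lever ends at z = 86 mm. Jaws have rubber tips 8 mm tall; 36 mm deep space between them.
- clip_grip (a point): point midway between the clamp's levers, 66 mm above its origin: squeeze the levers here along the clamp's x axis. As parked (jaws 10 mm apart) the levers slope outward, 50 mm over their ends; squeezed to the stop (about 10 N) their outer faces are parallel and 30 mm apart and the jaws open to 26 mm.
- matchbox: small red matchbox 36 x 55 x 15 mm, bystander, origin under its centre.
- charcoal: black charcoal block 52 x 77 x 26 mm, bystander, origin under its centre.
- pliers: flat-nose pliers with red grips, 48 x 135 x 12 mm, long along y, bystander, origin under the centre.
- brush: thin brush with a red handle, 10 x 152 x 10 mm, long along y, bystander, origin under the centre.
Mind the look-alikes: they are no part of the job. Several things look just like the post: the one meant starts farthest from the robot's base.

How it is judged:
On the way, in this order (a step that is already met when the one before it is completed fails the run):
1. the scraper stands in the block's slot, on its bottom, let go, with the clamp still on its post (z of scraper in the frame of block between 0.006 and 0.015 m and x of scraper in the frame of block between -0.006 and 0.006 m and y of scraper in the frame of block between -0.008 and 0.008 m and angle between the z axis of scraper and the z axis of block, either way round below 0.15 rad and contact force between the fingers and scraper below 0.05 N and linear speed of scraper below 0.02 m/s and distance of clip from where it was at the start of the episode below 0.02 m), for 0.2 s.
2. the clamp has been taken off its post while the scraper stays seated (z of clip in the frame of post above 0.045 m and z of scraper in the frame of block between 0.006 and 0.015 m and x of scraper in the frame of block between -0.006 and 0.006 m and y of scraper in the frame of block between -0.008 and 0.008 m and angle between the z axis of scraper and the z axis of block, either way round below 0.15 rad), for 0.1 s.
At the end, for the whole second after the job is handed in: Scraper on the bottom of the block's slot (height within 4 mm, 8 mm along the slot, lean under 0.15 rad); clamp upright within 0.35 rad, pinching blade and tab (over 1 N on each), jaws 9 mm or more below the tab's top, within 21 mm of its middle along the slot; both let go and at rest (z of scraper in the frame of block between 0.006 and 0.015 m and x of scraper in the frame of block between -0.006 and 0.006 m and y of scraper in the frame of block between -0.008 and 0.008 m and angle between the z axis of scraper and the z axis of block, either way round below 0.15 rad and contact force between clip and scraper above 1 N and contact force between clip and block above 1 N and y of clip in the frame of block between 0.022 and 0.064 m and z of clip in the frame of block below 0.058 m and angle between clip's own z axis and vertical below 0.35 rad and linear speed of each of scraper, clip below 0.02 m/s); the robot touches nothing.
It fails at once if moving the matchbox by more than 15 mm (distance of matchbox from where it was at the start of the episode above 0.015 m).
It fails at once if moving the charcoal block by more than 15 mm (distance of charcoal from where it was at the start of the episode above 0.015 m).
It fails at once if moving the pliers by more than 15 mm (distance of pliers from where it was at the start of the episode above 0.015 m).
It fails at once if moving the brush by more than 15 mm (distance of brush from where it was at the start of the episode above 0.015 m).
It also fails if it takes over 58 s, if anything falls off the work surface, if the arm or the gripper's body presses on something with over 40 N, if the wrist force passes 120 N, or if a joint passes its speed limit or range.

ROBOT

A 6-joint arm with a two-finger parallel gripper is mounted at the origin on a cart in front of the work surface, level with it; the furniture and walls round the work are solid. World frame = base frame: x ahead of the robot, y to its left, z up, the work surface at z = 0. Lengths are in m, angles in rad, forces in N, time in s.
With the tool pointing down it reaches from about 0.35 to 0.775 m from the base axis. Payload 5.5 kg.
Tool frame: the origin (TCP) lies between the finger pads; the fingertips stand 17 mm ahead of it and the grasp point (between the pads) lies 2 mm behind it (tip_extent is the distance from the TCP to the fingertips, in m); z points along the fingers, y is the line along which they close (so a half turn about z gives the same grasp; the last joint's range is limited). The gripper opens to 85 mm and grips with 20 to 120 N. Pads are 22 mm wide; open, the fingers measure 114 mm over their backs; the gripper's body (76 mm by 85 mm) begins 54 mm behind the grasp point. The pads swing forward as they close: fully open they stand 13 mm farther back than shut.
Start: joints at [1.037, 0.313, 0.046, 1.304, 0, 1.431], TCP at [0.221, 0.531, 0.248] pointing down, gripper open.
Joint ranges: [-2.76, 2.76], [-0.86, 1.69], [-1.03, 1.26], [-2.2, 2.34], [-1.47, 1.5], [-3.14, 3.14]. Speed limits (rad/s): [2.57, 2.57, 3.14, 3.14, 3.14, 3.14].

INTERFACE

Orientations are given as a 3x3 rotation matrix whose columns are the frame's x, y, z axes.
In Python, from station import observe, grab_frame, job_done, tip_extent gives the robot as it stands.
- The arm moves only by the tool move_arm, never from a script. Its argument "deltas" is a list of rows, each a list of 2 entries, a list of its own where there are three numbers: the shift along the tool's x, y, z in units of 40 mm (1.0 is 40 mm), then the turn, a rotation vector about the tool's x, y, z in units of 6 degrees (1.0 is 6 degrees). A call has 1 to 20 rows; each row shifts and turns the commanded pose from where the row before left it, along the tool's axes as they then stand; what a row does not reach is not made up. A row lasts 1/12 s, in which the tool goes at most 41.7 mm and 7.16 degrees, less where a joint would pass 70% of its speed; a pose out of reach is approached as far as the arm can. A call is refused whole if a number of a shift passes 1 or a number of a turn 1, either way. A call with a gripper value outside its range is refused whole. "claw" is the closure, from -1 (fully open) to 1 (shut), set as the call begins (left out, the last holds). The fingers move at their own pace and stop on an object; "squeeze" is the grip in N (left out, the last holds). Time passes only in rows, so rows that do not move let the fingers close. It gives the time, the measured TCP pose, the force, the opening and the grip force at its end, in the units of the state.
- observe(): the state, without advancing time (a new reading comes with each control period).
- grab_frame(name): name is "scene" or "top" or "wrist"; returns a dict with "pixels" (400x640x3 uint8, red, green, blue), "depth" (400x640 float32, m along the optical axis (not along the pixel's ray), 0 where there is no reading), "camera_matrix" (3x3 intrinsics, pixels), "origin" and "orientation" of the camera in the world. Camera axes: x right, y down, z forward; pixel columns grow to the right and rows downward; lengths in m; the calibration is good to about 2 mm. A picture is of the moment at which its call begins.
- job_done(): hands the job in; it is judged then, once.
The state is a dict: "t": time; "q": joint angles; "joint_velocities": joint speeds; "joint_efforts": joint torques, N m; "eef_pos": TCP position; "eef_rot": TCP orientation; "contact_force": force on the tool from outside, world axes, zero at the start; "ft_torque": the same for the moment, N m; "opening": finger opening in m; "gripper_force": force on a finger pad.
Only numpy, scipy, OpenCV 4.12 (cv2) and the standard library are available. Lean on these libraries where they do the work, as an engineer would, in place of code of your own. Each camera call takes 0.05 s, during which the arm holds its last target. There are 200 camera calls.

## Working session

There is one attempt and no reset: what is moved stays moved. The work goes in short steps, Python scripts to look and compute and a tool call to move; the robot and the scene stay as the last step left them, time stands still between calls to the robot, and variables do not carry over. Pictures are saved under pics/ and viewed, at most 10 in all, crops included, and the job is handed in when it is done.

Besides the shell and the picture viewer there is one more tool, called after "Call:" by a JSON object that holds its "fn" and its "kwargs", one argument or row to a line. move_arm: Moves the arm, as the interface text tells. Its arguments: {"type":"object","properties":{"deltas":{"type":"array"},"claw":{"type":"number"},"squeeze":{"type":"number"}},"required":["deltas"]}

```bash
ls; mkdir -p pics
python3 - <<'E'
from station import *
import cv2,numpy as np
for n in("top","scene"):
    f=grab_frame(n); cv2.imwrite(f"pics/{n}0.png",f["pixels"][...,::-1]); np.savez(f"{n}0.npz",**f)
    print(n,f["camera_matrix"].tolist(),f["origin"],f["orientation"].tolist())
print(observe(), tip_extent if not callable(tip_extent) else tip_extent())
E
```

```text
pics
top [[387.18451133875163, 0.0, 320.3577355927662], [0.0, 387.18451133875163, 193.03856417376306], [0.0, 0.0, 1.0]] [0.44166342 0.00245186 1.10466525] [[-0.0008573684434581024, -0.9974644773780196, 0.0711609533968322], [-0.9998280406166882, 0.002173264454327956, 0.018416463238244373], [-0.018524419449640377, -0.0711329269087496, -0.9972948172899768]]
scene [[379.0548635172008, 0.0, 320.61180954702354], [0.0, 379.0548635172008, 195.7388476647857], [0.0, 0.0, 1.0]] [ 0.07757279 -0.64372748  0.44376621] [[0.8539147552990174, -0.213626047725186, 0.47454557464582464], [-0.5202038989191873, -0.37622635489645917, 0.76670831052663], [0.014747685645385537, -0.9015639975146744, -0.4323943387157894]]
{'t': 0.1, 'q': array([1.03739685e+00, 3.13925442e-01, 4.50776308e-02, 1.30365167e+00,
       6.06615013e-08, 1.43120909e+00]), 'joint_velocities': array([ 0.00074573, -0.00283211,  0.00315918,  0.00043245, -0.00183376,
        0.00026541]), 'joint_efforts': array([ 3.36174344e-03, -4.81725633e+01,  2.99243742e+01,  1.26833160e-02,
       -8.94520826e-05,  9.69308644e-06]), 'eef_pos': array([0.220402  , 0.53058784, 0.24749186]), 'eef_rot': array([[-9.23452871e-01,  3.83710888e-01, -8.66043877e-04],
       [ 3.83711792e-01,  9.23451737e-01, -1.46652701e-03],
       [ 2.37027340e-04, -1.68657983e-03, -9.99998550e-01]]), 'contact_force': array([0.49060822, 0.37190588, 0.45822372]), 'ft_torque': array([-0.0131732 , -0.0012868 ,  0.02801226]), 'gripper_force': 0.0, 'opening': 0.08525938638559787} 0.017
```

View pics/top0.png

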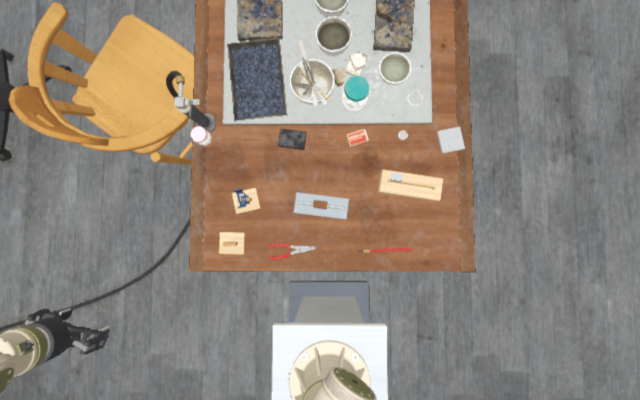

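View pics/scene0.png

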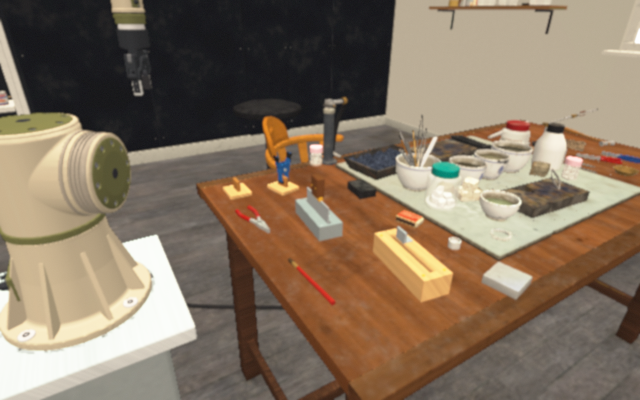

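The top view shows the rack with the scraper at (321,205), the block at (411,185) with its tab at (396,178), and the clamp on a post at (243,200). An empty look-alike post is at (231,243). The bystanders are pliers (290,249), brush (388,250), matchbox (357,138) and charcoal (292,139), plus a grey stone at (451,140).

Candidates for the post are (243,200), which is farther and carries the clamp, and (231,243), which is nearer and empty. I choose (243,200). The grey rack at (321,205) could be confused with the grey stone at (451,140), but only the rack has a slot and the scraper.

```bash
cat > h.py <<'E'
import numpy as np, cv2
from station import *
def pts(f):
    K=f["camera_matrix"];v,u=np.mgrid[:400,:640];d=f["depth"]
    c=np.stack([(u-K[0,2])/K[0,0]*d,(v-K[1,2])/K[1,1]*d,d],-1)
    return c@np.asarray(f["orientation"]).T+f["origin"]
def ray(f,uv,z):
    K=np.asarray(f["camera_matrix"]);uv=np.atleast_2d(uv).astype(float)
    d=np.c_[(uv-K[[0,1],[2,2]])/K[0,0],np.ones(len(uv))]@np.asarray(f["orientation"]).T
    return f["origin"]+d*((z-f["origin"][2])/d[:,2])[:,None]
def rect(xy):
    c,s,a=cv2.minAreaRect(np.float32(xy)); 
    if s[0]>s[1]: s=s[::-1]; a+=90
    a=(a+90)%180-90   # angle of the short side from x
    return np.round(c,4),np.round(s,4),round(a,2)
def project(f,P):
    c=(np.atleast_2d(P)-f["origin"])@np.asarray(f["orientation"]); K=np.asarray(f["camera_matrix"])
    q=c@K.T; return q[:,:2]/q[:,2:]
def shot(n,name):
    f=grab_frame(n); np.savez(name+".npz",**f); cv2.imwrite(f"pics/{name}.png",f["pixels"][...,::-1]); return f
E
python3 - <<'E'
from h import *
f=dict(np.load("top0.npz"));P=pts(f)
print("table z",np.median(P[160:170,270:380,2]))
R={"rack":(290,352,185,225,.025,.045),"grip":(305,340,190,220,.09,.14),"block":(370,450,160,205,.035,.055),"tab":(380,420,165,195,.058,.09),"post":(225,265,182,218,.006,.02),"clip":(225,265,182,218,.06,.15),"post2":(215,250,228,258,.006,.02),"pliers":(260,320,235,262,.005,.04),"char":(275,310,125,155,.01,.05),"brush":(355,420,240,260,.004,.03),"mbox":(340,372,125,150,.008,.03)}
for k,(a,b,c,d,l,h) in R.items():
    q=P[c:d,a:b].reshape(-1,3);q=q[(q[:,2]>l)&(q[:,2]<h)]
    if len(q)>3: print(k,len(q),rect(q[:,:2]),q[:,2].max().round(4),np.median(q[:,2]).round(4))
E
```

```text
table z 0.0005722572000314008
rack 878 (array([0.4827, 0.0205]), array([0.056 , 0.1458]), -7.22) 0.0447 0.0346
grip 113 (array([0.483 , 0.0219]), array([0.0202, 0.0356]), -7.24) 0.1252 0.1196
block 1227 (array([ 0.5384, -0.226 ]), array([0.0609, 0.1671]), -8.46) 0.0539 0.0456
tab 29 (array([ 0.552 , -0.1837]), array([0.0054, 0.0286]), -7.27) 0.0707 0.0658
post 353 (array([0.4982, 0.2346]), array([0.0604, 0.0703]), 12.8) 0.0186 0.0124
clip 135 (array([0.4992, 0.2316]), array([0.0226, 0.0488]), -76.11) 0.1084 0.0789
post2 481 (array([0.3832, 0.2689]), array([0.0703, 0.0883]), 0.24) 0.0193 0.0125
pliers 294 (array([0.3636, 0.1067]), array([0.0719, 0.1616]), 1.23) 0.0166 0.0096
char 491 (array([0.673 , 0.1036]), array([0.0511, 0.0755]), -7.59) 0.0321 0.0253
brush 219 (array([ 0.3607, -0.1641]), array([0.0531, 0.1792]), -0.01) 0.0153 0.0079
mbox 248 (array([ 0.6767, -0.0827]), array([0.0365, 0.0549]), 18.86) 0.0213 0.0156
```

Call:
{"fn": "move_arm", "kwargs": {
  "deltas": [
    [[0,0,0],[0,0,0.95]],
    [[0,0,0],[0,0,0.95]],
    [[0,0,0],[0,0,0.95]],
    [[0,0,0],[0,0,0.95]],
    [[0,0,0],[0,0,0.95]],
    [[0,0,0],[0,0,0.95]],
    [[0,0,0],[0,0,0.95]],
    [[0,0,0],[0,0,0.95]],
    [[0,0,0],[0,0,0.95]],
    [[0,0,0],[0,0,0.95]],
    [[0,0,0],[0,0,0.95]],
    [[0,0,0],[0,0,0.95]],
    [[0,0,0],[0,0,0.95]],
    [[0,0,0],[0,0,0]]
  ],
  "claw": -1
}}

```text
t: 1.27
eef_pos: [0.2205, 0.5308, 0.2478]
eef_rot: [[0.118, 0.993, -0.0], [0.993, -0.118, -0.001], [-0.001, -0.0, -1.0]]
contact_force: [-0.0, 0.2, -0.4]
opening: 0.0852
gripper_force: 0.0
```

Call:
{"fn": "move_arm", "kwargs": {
  "deltas": [
    [[-0.74,0.5,0],[0,0,0]],
    [[-0.74,0.5,0],[0,0,0]],
    [[-0.74,0.5,0],[0,0,0]],
    [[-0.74,0.5,0],[0,0,0]],
    [[-0.74,0.5,0],[0,0,0]],
    [[-0.74,0.5,0],[0,0,0]],
    [[-0.74,0.5,0],[0,0,0]],
    [[-0.74,0.5,0],[0,0,0]],
    [[-0.74,0.5,0],[0,0,0]],
    [[-0.74,0.5,0],[0,0,0]],
    [[-0.74,0.5,0],[0,0,0]],
    [[-0.74,0.5,0],[0,0,0]],
    [[-0.74,0.5,0],[0,0,0]],
    [[-0.74,0.5,0],[0,0,0]],
    [[-0.74,0.5,0],[0,0,0]],
    [[-0.74,0.5,0],[0,0,0]],
    [[0,0,0],[0,0,0]],
    [[0,0,0],[0,0,0]]
  ]
}}

```text
t: 2.77
eef_pos: [0.4839, 0.0219, 0.2478]
eef_rot: [[0.117, 0.993, -0.001], [0.993, -0.117, 0.0], [0.0, -0.001, -1.0]]
contact_force: [0.1, 0.5, -0.5]
opening: 0.085
gripper_force: 0.0
```

```bash
cat >> h.py <<'E'
def go(p,ang=None):
    "shift to p in tool units, turn about tool z in units (tool y to world angle ang, deg)"
    s=observe();R=s["eef_rot"];e=R.T@(np.asarray(p)-s["eef_pos"])/.04
    a=np.degrees(np.arctan2(R[1,1],R[0,1]))
    print("at",s["eef_pos"].round(4),"yang",a.round(2),"zaxis",R[:,2].round(4),"t",round(s["t"],2))
    if ang is not None: print("turn z units",round(-(ang-a)/6,3))
    print("shift units",e.round(3))
E
python3 - <<'E'
from h import *
go([.483,.0215,.096],-7.2)
f=shot("wrist","w1"); s=observe();R=s["eef_rot"]
print("cam in tool",(R.T@(f["origin"]-s["eef_pos"])).round(4),(R.T@f["orientation"]).round(3).tolist(),f["camera_matrix"][0])
E
```

```text
at [0.4839 0.0219 0.2478] yang -6.74 zaxis [-9.e-04  3.e-04 -1.e+00] t 2.77
turn z units 0.076
shift units [-0.013 -0.019  3.794]
cam in tool [ 0.0718  0.001  -0.1258] [[-0.002, -0.959, -0.285], [1.0, -0.002, 0.001], [-0.001, -0.285, 0.959]] [320.34699226   0.         323.42060255]
```

View pics/w1.png

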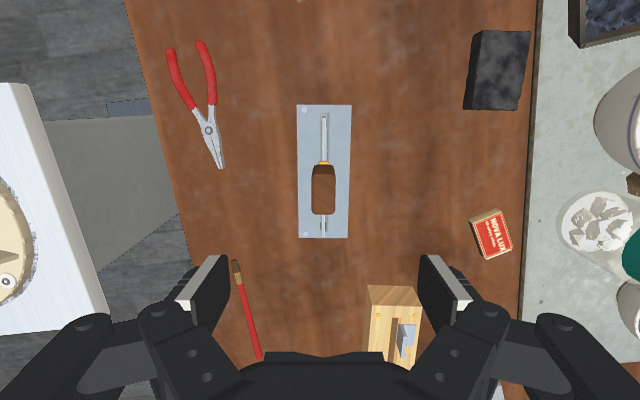

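The wrist view shows the rack at (324,170) with the grip at (323,189), and the block's +y end with its tab at (405,338). I measure the grip again from this view.

Run:
```python
from h import *
f=dict(np.load("w1.npz"));P=pts(f);t=dict(np.load("top0.npz"))
R={"rack":(280,370,95,245,.028,.045),"grip":(295,350,155,220,.105,.14),"blade":(315,335,100,165,.055,.08),"tab":(385,420,310,370,.06,.08)}
for k,(a,b,c,d,l,h) in R.items():
    q=P[c:d,a:b].reshape(-1,3);q=q[(q[:,2]>l)&(q[:,2]<h)]
    if len(q)>3: print(k,len(q),rect(q[:,:2]),q[:,2].max().round(4),np.median(q[:,2]).round(4))
# two-ray height check of grip top: dark brown mask in both views
def cen(f,a,b,c,d):
    P=pts(f)[c:d,a:b];m=(P[...,2]>.105);v,u=np.nonzero(m);return np.array([u.mean()+a,v.mean()+c])
A=cen(f,295,350,155,220);B=cen(t,305,340,190,220);print(A,B)
r=[(g["origin"],ray(g,x,.1)[0]-g["origin"]) for g,x in((f,A),(t,B))]
M=np.array([r[0][1],-r[1][1]]).T;s=np.linalg.lstsq(M,r[1][0]-r[0][0],rcond=None)[0]
print(r[0][0]+s[0]*r[0][1],r[1][0]+s[1]*r[1][1])
```

```text
rack 5238 (array([0.4838, 0.0223]), array([0.0561, 0.1457]), -7.19) 0.0374 0.0343
grip 1047 (array([0.484 , 0.0243]), array([0.0199, 0.0356]), -7.4) 0.122 0.1197
blade 213 (array([0.4895, 0.0619]), array([0.0095, 0.0422]), -9.75) 0.0764 0.0683
tab 143 (array([ 0.553 , -0.1821]), array([0.0055, 0.0302]), -8.66) 0.0685 0.0667
[322.69281664 192.12476371] [320.06896552 204.47413793]
[0.48343072 0.02174728 0.10242503] [0.48348388 0.02173315 0.10242698]
```

Call:
{"fn": "move_arm", "kwargs": {
  "deltas": [
    [[0.04,0,0.4],[0,0,0.08]],
    [[0,0,0.6],[0,0,0]],
    [[0,0,0.6],[0,0,0]],
    [[0,0,0.6],[0,0,0]],
    [[0,0,0.6],[0,0,0]],
    [[0,0,0.6],[0,0,0]],
    [[0,0,0.45],[0,0,0]],
    [[0,0,0],[0,0,0]],
    [[0,0,0],[0,0,0]]
  ]
}}

```text
t: 3.57
eef_pos: [0.4822, 0.0265, 0.0939]
eef_rot: [[0.121, 0.993, -0.003], [0.993, -0.121, 0.001], [0.0, -0.003, -1.0]]
contact_force: [-0.4, -0.8, 0.0]
opening: 0.0856
gripper_force: 0.0
```

Call:
{"fn": "move_arm", "kwargs": {
  "deltas": [
    [[0,0,0],[0,0,0]],
    [[0,0,0],[0,0,0]],
    [[0,0,0],[0,0,0]],
    [[0,0,0],[0,0,0]],
    [[0,0,0],[0,0,0]],
    [[0,0,0],[0,0,0]],
    [[0,0,0],[0,0,0]],
    [[0,0,0],[0,0,0]],
    [[0,0,0],[0,0,0]],
    [[0,0,0],[0,0,0]],
    [[0,0,0],[0,0,0]],
    [[0,0,0],[0,0,0]],
    [[0,0,0],[0,0,0]],
    [[0,0,0],[0,0,0]]
  ],
  "claw": 1,
  "squeeze": 40
}}

```text
t: 4.73
eef_pos: [0.4842, 0.025, 0.095]
eef_rot: [[0.124, 0.992, 0.001], [0.992, -0.124, -0.0], [0.0, 0.001, -1.0]]
contact_force: [-1.4, -0.7, 5.8]
opening: 0.0194
gripper_force: 40.0
```

Call:
{"fn": "move_arm", "kwargs": {
  "deltas": [
    [[0,0,-0.2],[0,0,0]],
    [[0,0,-0.4],[0,0,0]],
    [[0,0,-0.55],[0,0,0]],
    [[0,0,-0.55],[0,0,0]],
    [[0,0,-0.55],[0,0,0]],
    [[0,0,-0.55],[0,0,0]],
    [[0,0,-0.55],[0,0,0]],
    [[0,0,-0.55],[0,0,0]],
    [[0,0,0],[0,0,0.22]],
    [[0,0,0],[0,0,0]]
  ]
}}

```text
t: 5.57
eef_pos: [0.4843, 0.025, 0.2511]
eef_rot: [[0.149, 0.989, 0.002], [0.989, -0.149, -0.0], [0.0, 0.002, -1.0]]
contact_force: [-0.3, 0.1, -1.5]
opening: 0.0193
gripper_force: 40.0
```

Call:
{"fn": "move_arm", "kwargs": {
  "deltas": [
    [[-0.3,0.1,0],[0,0,0]],
    [[-0.6,0.16,0],[0,0,0]],
    [[-0.6,0.16,0],[0,0,0]],
    [[-0.6,0.16,0],[0,0,0]],
    [[-0.6,0.16,0],[0,0,0]],
    [[-0.6,0.16,0],[0,0,0]],
    [[-0.6,0.16,0],[0,0,0]],
    [[-0.6,0.16,0],[0,0,0]],
    [[-0.6,0.16,0],[0,0,0]],
    [[-0.6,0.16,0],[0,0,0]],
    [[-0.6,0.16,0],[0,0,0]],
    [[-0.6,0.16,0],[0,0,0]],
    [[-0.6,0.16,0],[0,0,0]],
    [[-0.6,0.16,0],[0,0,0]],
    [[-0.3,0.1,0],[0,0,0]],
    [[0,0,0],[0,0,0]],
    [[0,0,0],[0,0,0]]
  ]
}}

```text
t: 6.98
eef_pos: [0.5238, -0.3204, 0.2484]
eef_rot: [[0.148, 0.989, -0.002], [0.989, -0.148, 0.003], [0.002, -0.003, -1.0]]
contact_force: [0.3, 1.0, -1.5]
opening: 0.0198
gripper_force: 39.9
```

Run:
```python
from h import *
f=shot("wrist","w2");go([.539,-.225,.25],-8.5);P=pts(f)
print(observe()["opening"])
for k,l,h in(("block",.043,.052),("tab",.06,.072)):
    m=((P[...,2]>l)&(P[...,2]<h)&(P[...,0]>.45)&(P[...,0]<.62)&(P[...,1]>-.33)&(P[...,1]<-.12)).astype(np.uint8)
    n,L,st,_=cv2.connectedComponentsWithStats(m)
    i=1+st[1:,4].argmax();q=P[L==i];print(k,len(q),st[i],rect(q[:,:2]),np.median(q[:,2]).round(4))
```

```text
at [ 0.5239 -0.3196  0.249 ] yang -8.46 zaxis [-0.002   0.0024 -1.    ] t 7.03
turn z units 0.006
shift units [ 2.396  0.026 -0.021]
0.01953505069527613
block 8468 [ 293    0   66  165 8468] (array([ 0.5385, -0.2318]), array([0.0602, 0.1505]), -8.8) 0.0453
tab 238 [331   5   6  40 238] (array([ 0.553 , -0.1831]), array([0.0045, 0.0298]), -7.73) 0.0673
```

View pics/w2.png

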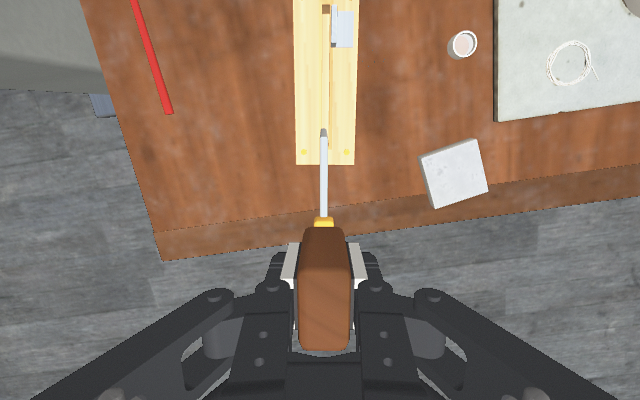

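The view shows the block from row 0 to 165, its slot from (326,5) to (323,130), the tab at (343,28), and the held blade's end at (324,135). Next I fit the block's middle line and compare it with the blade.

Run:
```python
from h import *
f=dict(np.load("w2.npz"));P=pts(f);s=observe();R=s["eef_rot"]
m=(P[...,2]>.042)&(P[...,2]<.05)&(abs(P[...,0]-.54)<.08)
mid=[];L=[]
for r in range(45,160):
    u=np.nonzero(m[r,250:400])[0]+250
    if len(u)<30: continue
    a=ray(f,[[u.min()-.5,r],[u.max()+.5,r]],.045);mid.append(a.mean(0));L.append(np.linalg.norm(a[1]-a[0]))
mid=np.array(mid);k=np.polyfit(mid[:,1],mid[:,0],1);ang=np.degrees(np.arctan(k[0]))
print("mid line: x=%.4f at y=-.225, yaw %.2f, width %.4f"%(np.polyval(k,-.225),-ang,np.median(L)))
# slot by darkness
g=cv2.cvtColor(f["pixels"],cv2.COLOR_RGB2GRAY).astype(float);sl=[]
for r in range(52,122,2):
    row=g[r,310:340];w=np.clip(np.median(g[r,300:320])-15-row,0,None)
    if r in(60,90,120):print(r,row.astype(int).tolist())
    if w.sum()>0: sl.append(ray(f,[[310+(w*np.arange(30)).sum()/w.sum(),r]],.045)[0])
sl=np.array(sl);k2=np.polyfit(sl[:,1],sl[:,0],1);print("slot x=%.4f at -.225 yaw %.2f"%(np.polyval(k2,-.225),-np.degrees(np.arctan(k2[0]))))
# -y end
ex=[]
for c in list(range(300,316))+list(range(334,350)):
    v=np.nonzero(m[:200,c])[0]
    ex.append(ray(f,[[c,v.max()+.5]],.045)[0])
ex=np.array(ex);e=ex.mean(0);d=np.array([np.sin(np.radians(ang)),np.cos(np.radians(ang))]);print("end",e.round(4),"centre from end",(e[:2]+.083*d).round(4))
# tool-plane offset: tool y coordinate of blade shoulder pts
q=(P-s["eef_pos"])@R
b=(q[...,2]>.02)&(q[...,2]<.034)&(abs(q[...,1])<.012)&(abs(q[...,0])<.07)
print("blade pts",b.sum(),"tool y",np.percentile(q[b][:,1],[5,50,95]).round(4),"tool x max",q[b][:,0].max().round(4),"z",np.median(q[b][:,2]).round(4))
kk=np.polyfit(q[b][:,0],q[b][:,1],1);print(kk)
```

```text
mid line: x=0.5396 at y=-.225, yaw -8.75, width 0.0601
60 [234, 234, 233, 232, 233, 233, 234, 235, 234, 233, 232, 223, 222, 232, 232, 234, 235, 238, 239, 185, 215, 213, 212, 233, 232, 231, 232, 233, 233, 233]
90 [228, 232, 233, 231, 232, 232, 234, 235, 236, 234, 234, 225, 234, 232, 233, 236, 237, 240, 241, 180, 219, 215, 219, 224, 226, 230, 233, 233, 235, 235]
120 [229, 231, 233, 232, 232, 233, 235, 236, 237, 235, 235, 226, 235, 233, 235, 237, 239, 240, 227, 205, 221, 219, 227, 226, 226, 226, 231, 235, 236, 236]
slot x=0.5438 at -.225 yaw -8.83
end [ 0.5268 -0.3064  0.045 ] centre from end [ 0.5394 -0.2243]
blade pts 829 tool y [-0.0025  0.0005  0.0029] tool x max 0.0582 z 0.0273
[0.00306076 0.00017133]
```

Call:
{"fn": "move_arm", "kwargs": {
  "deltas": [
    [[0.25,0.03,0],[0,0,0.05]],
    [[0.4,0,0],[0,0,0]],
    [[0.4,0,0],[0,0,0]],
    [[0.4,0,0.2],[0,0,0]],
    [[0.4,0,0.4],[0,0,0]],
    [[0.4,0,0.5],[0,0,0]],
    [[0.2,0,0.5],[0,0,0]],
    [[0,0,0.5],[0,0,0]],
    [[0,0,0.3],[0,0,0]],
    [[0,0,0],[0,0,0]],
    [[0,0,0],[0,0,0]],
    [[0,0,0],[0,0,0]],
    [[0,0,0],[0,0,0]]
  ]
}}

```text
t: 8.12
eef_pos: [0.5414, -0.2238, 0.1559]
eef_rot: [[0.152, 0.988, 0.002], [0.988, -0.152, -0.001], [-0.001, 0.003, -1.0]]
contact_force: [-0.0, 0.2, -1.1]
opening: 0.0194
gripper_force: 39.8
```

Run:
```python
from h import *
f=shot("wrist","w3");go([.5395,-.2230,.097],-8.75);P=pts(f)
for k,l,h in(("tab",.06,.072),):
    m=((P[...,2]>l)&(P[...,2]<h)&(P[...,0]>.54)&(P[...,0]<.57)&(P[...,1]>-.21)&(P[...,1]<-.16)).astype(np.uint8)
    q=P[m>0];print(k,len(q),rect(q[:,:2]),np.median(q[:,2]).round(4))
s=observe();R=s["eef_rot"];q=(P-s["eef_pos"])@R
b=(q[...,2]>.02)&(q[...,2]<.034)&(abs(q[...,1])<.012)&(abs(q[...,0])<.07)
print("blade",b.sum(),np.percentile(q[b][:,1],[5,50,95]).round(4),q[b][:,0].max().round(4))
```

```text
at [ 0.5414 -0.2241  0.1558] yang -8.75 zaxis [ 0.0023 -0.0012 -1.    ] t 8.17
turn z units 0.001
shift units [ 0.021 -0.054  1.47 ]
tab 321 (array([ 0.5534, -0.1818]), array([0.0064, 0.0315]), -3.64) 0.0672
blade 809 [-0.0024  0.      0.0025] 0.0592
```

View pics/w3.png

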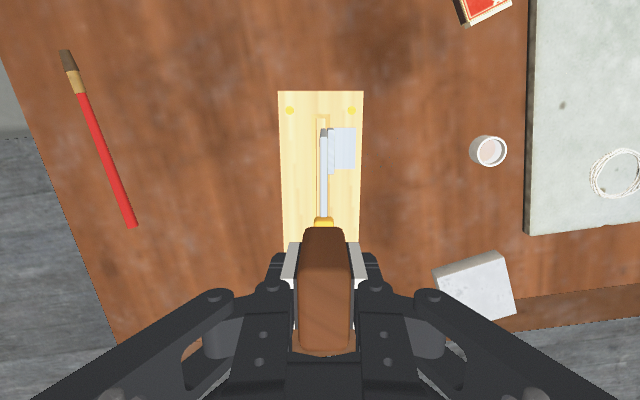

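The blade hangs over the slot, with the slot's far end showing at (323,118) and the tab at (341,150). I check the block's middle line once more from here.

Run:
```python
from h import *
f=dict(np.load("w3.npz"));P=pts(f);s=observe();R=s["eef_rot"]
m=(P[...,2]>.042)&(P[...,2]<.05)&(abs(P[...,0]-.545)<.05)&(P[...,1]>-.3)&(P[...,1]<-.13)
mid=[]
for r in range(96,225):
    u=np.nonzero(m[r,250:400])[0]+250
    if len(u)<30: continue
    mid.append(ray(f,[[u.min()-.5,r],[u.max()+.5,r]],.045).mean(0))
mid=np.array(mid);q=(mid-s["eef_pos"])@R
print(len(mid),"midline in tool: y at x=0",np.polyfit(q[:,0],q[:,1],1))
k=np.polyfit(mid[:,1],mid[:,0],1);print(np.polyval(k,-.2245),np.degrees(np.arctan(k[0])))
v=[np.nonzero(m[:200,c])[0].min() for c in list(range(285,310))+list(range(335,358))]
e=ray(f,[[322,np.mean(v)-.5]],.045)[0];print("end",((e-s["eef_pos"])@R).round(4),"centre tool x",(((e-s["eef_pos"])@R)[0]-.083).round(4))
```

```text
129 midline in tool: y at x=0 [-0.00011282 -0.00200529]
0.5395513945183652 8.740036651561333
end [ 0.083  -0.0007  0.1107] centre tool x -0.0
```

Call:
{"fn": "move_arm", "kwargs": {
  "deltas": [
    [[0.025,-0.05,0],[0,0,0]],
    [[0,0,0],[0,0,0]],
    [[0,0,0.2],[0,0,0]],
    [[0,0,0.2],[0,0,0]],
    [[0,0,0.2],[0,0,0]],
    [[0,0,0.15],[0,0,0]],
    [[0,0,0.1],[0,0,0]],
    [[0,0,0.1],[0,0,0]],
    [[0,0,0],[0,0,0]],
    [[0,0,0],[0,0,0]]
  ]
}}

```text
t: 9.0
eef_pos: [0.5386, -0.2226, 0.116]
eef_rot: [[0.152, 0.988, -0.001], [0.988, -0.152, 0.0], [0.0, -0.001, -1.0]]
contact_force: [0.3, 0.3, -1.3]
opening: 0.0196
gripper_force: 39.9
```

Call:
{"fn": "move_arm", "kwargs": {
  "deltas": [
    [[0,0,0.12],[0,0,0]],
    [[0,0,0.12],[0,0,0]],
    [[0,0,0.1],[0,0,0]],
    [[0,0,0.07],[0,0,0]],
    [[0,0,0.04],[0,0,0]],
    [[0,0,0.02],[0,0,0]],
    [[0,0,0],[0,0,0]],
    [[0,0,0],[0,0,0]]
  ]
}}

```text
t: 9.67
eef_pos: [0.5388, -0.2227, 0.0976]
eef_rot: [[0.152, 0.988, 0.0], [0.988, -0.152, -0.0], [0.0, 0.0, -1.0]]
contact_force: [-0.7, 0.2, -2.5]
opening: 0.0196
gripper_force: 40.0
```

Call:
{"fn": "move_arm", "kwargs": {
  "deltas": [
    [[0,0,0.02],[0,0,0]],
    [[0,0,0.02],[0,0,0]],
    [[0,0,0.01],[0,0,0]],
    [[0,0,0],[0,0,0]],
    [[0,0,0],[0,0,0]]
  ]
}}

```text
t: 10.08
eef_pos: [0.539, -0.2229, 0.097]
eef_rot: [[0.152, 0.988, 0.001], [0.988, -0.152, -0.001], [-0.001, 0.001, -1.0]]
contact_force: [-1.9, 1.3, 7.5]
opening: 0.0198
gripper_force: 41.1
```

Contact at z = 0.097 as expected, so it is seated. I release, wait, lift straight up and look.

Call:
{"fn": "move_arm", "kwargs": {
  "deltas": [
    [[0,0,0],[0,0,0]],
    [[0,0,0],[0,0,0]],
    [[0,0,0],[0,0,0]],
    [[0,0,0],[0,0,0]],
    [[0,0,0],[0,0,0]],
    [[0,0,0],[0,0,0]],
    [[0,0,0],[0,0,0]],
    [[0,0,0],[0,0,0]],
    [[0,0,0],[0,0,0]],
    [[0,0,0],[0,0,0]],
    [[0,0,-0.2],[0,0,0]],
    [[0,0,-0.5],[0,0,0]],
    [[0,0,-0.6],[0,0,0]],
    [[0,0,-0.6],[0,0,0]],
    [[0,0,-0.6],[0,0,0]],
    [[0,0,-0.6],[0,0,0]],
    [[0,0,-0.6],[0,0,0]],
    [[0,0,-0.3],[0,0,0]],
    [[0,0,0],[0,0,0]],
    [[0,0,0],[0,0,0]]
  ],
  "claw": -1
}}

```text
t: 11.75
eef_pos: [0.5391, -0.2229, 0.2564]
eef_rot: [[0.152, 0.988, 0.002], [0.988, -0.152, -0.001], [-0.001, 0.002, -1.0]]
contact_force: [0.5, -0.2, -0.7]
opening: 0.0854
gripper_force: 0.0
```

Run:
```python
from h import *
f=shot("wrist","w4");go([.5,.232,.25],13);P=pts(f)
for k,l,h in(("grip",.112,.13),("tab",.064,.0682)):
    m=(P[...,2]>l)&(P[...,2]<h)&(P[...,0]>.50)&(P[...,0]<.58)&(P[...,1]>-.29)&(P[...,1]<-.15)
    q=P[m];print(k,len(q),rect(q[:,:2]),np.median(q[:,2]).round(4))
```

```text
at [ 0.5385 -0.2226  0.2551] yang -8.76 zaxis [-2.e-04  2.e-04 -1.e+00] t 11.8
turn z units -3.627
shift units [11.085 -2.683  0.13 ]
grip 943 (array([ 0.539 , -0.2238]), array([0.0191, 0.0363]), -8.3) 0.1218
tab 152 (array([ 0.5435, -0.2249]), array([0.0116, 0.1152]), -8.2) 0.0671
```

View pics/w4.png

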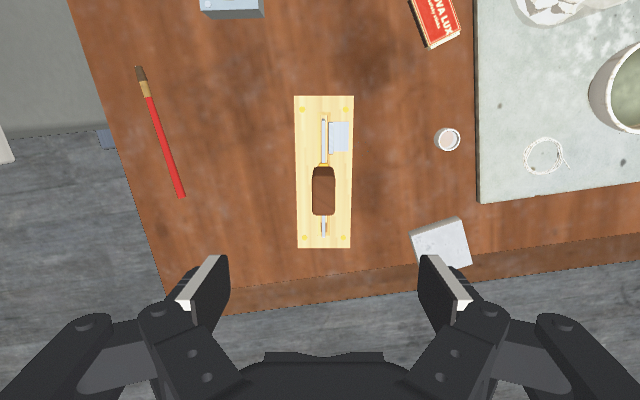

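The scraper stands in the slot, grip at (323,190) with its top at z = 0.1218, as the text requires. The tab is at (341,137), and nothing else has moved. Now to the clamp.

Call:
{"fn": "move_arm", "kwargs": {
  "deltas": [
    [[0.3,-0.1,0],[0,0,0]],
    [[0.7,-0.17,0],[0,0,0]],
    [[0.7,-0.17,0],[0,0,0]],
    [[0.7,-0.17,0],[0,0,0]],
    [[0.7,-0.17,0],[0,0,0]],
    [[0.7,-0.17,0],[0,0,0]],
    [[0.7,-0.17,0],[0,0,0]],
    [[0.7,-0.17,0],[0,0,0]],
    [[0.7,-0.17,0],[0,0,0]],
    [[0.7,-0.17,0],[0,0,0]],
    [[0.7,-0.17,0],[0,0,0]],
    [[0.7,-0.17,0],[0,0,0]],
    [[0.7,-0.17,0],[0,0,0]],
    [[0.7,-0.17,0],[0,0,0]],
    [[0.7,-0.17,0],[0,0,0]],
    [[0.7,-0.17,0],[0,0,0]],
    [[0.3,-0.1,0],[0,0,0]]
  ]
}}

```text
t: 13.22
eef_pos: [0.4956, 0.236, 0.254]
eef_rot: [[0.149, 0.989, -0.003], [0.989, -0.149, 0.0], [-0.0, -0.003, -1.0]]
contact_force: [-0.0, -0.6, -0.7]
opening: 0.0851
gripper_force: 0.0
```

Call:
{"fn": "move_arm", "kwargs": {
  "deltas": [
    [[0,0,0],[0,0,-0.9]],
    [[0,0,0],[0,0,-0.9]],
    [[0,0,0],[0,0,-0.9]],
    [[0,0,0],[0,0,-0.9]],
    [[0,0,0],[0,0,0]],
    [[0,0,0],[0,0,0]],
    [[0,0,0],[0,0,0]]
  ]
}}

```text
t: 13.8
eef_pos: [0.4971, 0.2327, 0.255]
eef_rot: [[-0.22, 0.976, -0.001], [0.976, 0.22, -0.0], [-0.0, -0.001, -1.0]]
contact_force: [-0.5, -0.3, 0.6]
opening: 0.0854
gripper_force: 0.0
```

```bash
python3 - <<'E'
from h import *
f=shot("wrist","w5");go([.5,.232,.25],13);P=pts(f)
hsv=cv2.cvtColor(f["pixels"],cv2.COLOR_RGB2HSV);blue=(hsv[...,0]>100)&(hsv[...,0]<128)&(hsv[...,1]>120)
near=(np.hypot(P[...,0]-.5,P[...,1]-.233)<.05)
for k,l,h in(("post",.008,.016),("clip",.05,.15),("cliptop",.092,.15)):
    m=near&(P[...,2]>l)&(P[...,2]<h)
    if k!="post": m&=blue
    v,u=np.nonzero(m);q=P[m];print(k,len(q),(u.min(),u.max(),v.min(),v.max()),rect(q[:,:2]),q[:,2].max().round(4),np.median(q[:,2]).round(4))
E
python3 -c "
import cv2;i=cv2.imread('pics/w5.png')[60:300,200:460];cv2.imwrite('pics/w5c.png',cv2.resize(i,None,fx=2.4,fy=2.4,interpolation=2))"
```

```text
at [0.4973 0.2327 0.2551] yang 12.72 zaxis [-8.e-04 -2.e-04 -1.e+00] t 13.85
turn z units -0.046
shift units [-0.032  0.063  0.127]
post 1736 (np.int64(300), np.int64(352), np.int64(137), np.int64(195)) (array([0.4992, 0.2369]), array([0.0599, 0.0688]), 12.41) 0.0152 0.0122
clip 678 (np.int64(299), np.int64(354), np.int64(168), np.int64(199)) (array([0.4997, 0.2348]), array([0.0205, 0.049 ]), -77.74) 0.1068 0.0777
cliptop 92 (np.int64(299), np.int64(354), np.int64(179), np.int64(199)) (array([0.4997, 0.2345]), array([0.0184, 0.049 ]), -77.37) 0.1068 0.1049
```

View pics/w5c.png

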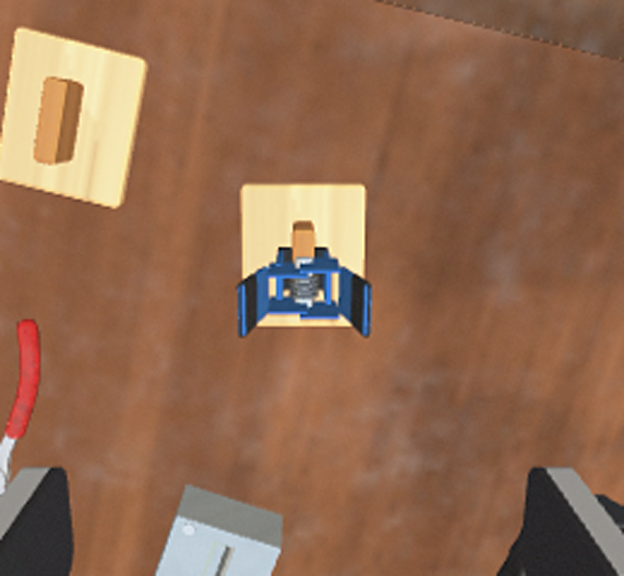

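The crop shows the blue clamp on its post's board; its lever ends sit at crop (245,310) and (360,310), image about (326,185). The empty look-alike post is at crop (60,120). Its lever ends stand at z of about 0.105, so its origin is at about 0.019. The top and wrist views agree to within 3 mm.

Call:
{"fn": "move_arm", "kwargs": {
  "deltas": [
    [[0.03,0.07,0.4],[0,0,0.05]],
    [[0,0,0.6],[0,0,0]],
    [[0,0,0.6],[0,0,0]],
    [[0,0,0.6],[0,0,0]],
    [[0,0,0.6],[0,0,0]],
    [[0,0,0.6],[0,0,0]],
    [[0,0,0.5],[0,0,0]],
    [[0,0,0.3],[0,0,0]],
    [[0,0,0.1],[0,0,0]],
    [[0,0,0],[0,0,0]],
    [[0,0,0],[0,0,0]]
  ]
}}

```text
t: 14.77
eef_pos: [0.5004, 0.2347, 0.084]
eef_rot: [[-0.216, 0.976, 0.0], [0.976, 0.216, 0.0], [0.0, 0.0, -1.0]]
contact_force: [0.9, -0.1, 0.7]
opening: 0.0856
gripper_force: 0.0
```

Call:
{"fn": "move_arm", "kwargs": {
  "deltas": [
    [[0,0,0],[0,0,0]],
    [[0,0,0],[0,0,0]],
    [[0,0,0],[0,0,0]],
    [[0,0,0],[0,0,0]],
    [[0,0,0],[0,0,0]],
    [[0,0,0],[0,0,0]],
    [[0,0,0],[0,0,0]],
    [[0,0,0],[0,0,0]],
    [[0,0,0],[0,0,0]],
    [[0,0,0],[0,0,0]],
    [[0,0,0],[0,0,0]],
    [[0,0,0],[0,0,0]],
    [[0,0,0],[0,0,0]],
    [[0,0,0],[0,0,0]]
  ],
  "claw": 1,
  "squeeze": 35
}}

```text
t: 15.93
eef_pos: [0.5001, 0.2347, 0.0835]
eef_rot: [[-0.217, 0.976, -0.0], [0.976, 0.217, 0.0], [0.0, -0.0, -1.0]]
contact_force: [-0.6, -1.0, -1.6]
opening: 0.0282
gripper_force: 40.9
```

Call:
{"fn": "move_arm", "kwargs": {
  "deltas": [
    [[0,0,-0.1],[0,0,0]],
    [[0,0,-0.2],[0,0,0]],
    [[0,0,-0.3],[0,0,0]],
    [[0,0,-0.4],[0,0,0]],
    [[0,0,-0.5],[0,0,0]],
    [[0,0,-0.5],[0,0,0]],
    [[0,0,-0.5],[0,0,0]],
    [[0,0,-0.5],[0,0,0]],
    [[0,0,-0.5],[0,0,0]],
    [[0,0,-0.3],[0,0,0]],
    [[0,0,-0.1],[0,0,0]],
    [[0,0,0],[0,0,0]],
    [[0,0,0],[0,0,0]]
  ]
}}

```text
t: 17.02
eef_pos: [0.5, 0.2346, 0.2393]
eef_rot: [[-0.217, 0.976, -0.0], [0.976, 0.217, 0.0], [0.0, -0.0, -1.0]]
contact_force: [-0.6, -0.1, -1.4]
opening: 0.0287
gripper_force: 40.9
```

Run:
```python
from h import *
f=shot("wrist","w6");s=observe();R=s["eef_rot"];print(s["opening"],s["gripper_force"]);go([.545,-.18,.3],-8.75)
q=(pts(f)-s["eef_pos"])@R
hsv=cv2.cvtColor(f["pixels"],cv2.COLOR_RGB2HSV);blue=(hsv[...,0]>100)&(hsv[...,0]<128)&(hsv[...,1]>120)&(abs(q[...,0])<.05)&(abs(q[...,1])<.06)&(abs(q[...,2])<.1)
b=q[blue];print(len(b),np.percentile(b,[2,50,98],axis=0).round(4).tolist())
g=shot("scene","s6");p=project(g,[s["eef_pos"]])[0].astype(int);print(p)
c=g["pixels"][max(0,p[1]-100):p[1]+100,max(0,p[0]-130):p[0]+130,::-1]
w=f["pixels"][180:380,200:460,::-1]
cv2.imwrite("pics/s6c.png",cv2.resize(np.vstack([c,w[:, :c.shape[1]]]),None,fx=1.5,fy=1.5,interpolation=2))
```

```text
0.02834763264308683 40.8859384059906
at [0.4996 0.2345 0.2387] yang 12.54 zaxis [-1.2e-03 -3.0e-04 -1.0e+00] t 17.07
turn z units 3.548
shift units [-10.362  -1.145  -1.53 ]
3328 [[-0.0093, -0.0158, -0.0181], [0.0037, 0.001, 0.0168], [0.0104, 0.0168, 0.0549]]
[281 102]
```

View pics/s6c.png

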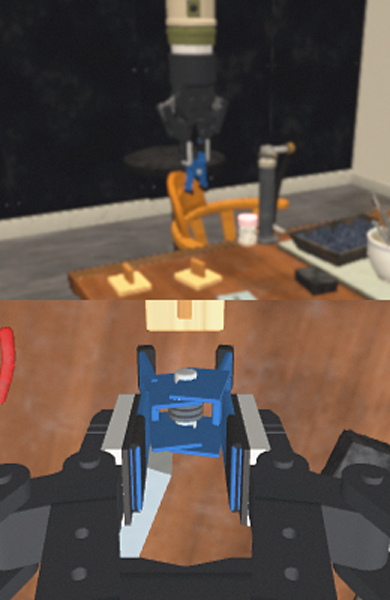

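The clamp is held squarely in the pads at crop (188,420), jaws open and upright in the scene view at (195,175). Both posts are now empty. TCP sits about 66 mm above the jaw ends. I carry it over the tab.

Call:
{"fn": "move_arm", "kwargs": {
  "deltas": [
    [[0,0,0],[0,0,0.6]],
    [[0,0,0],[0,0,0.8]],
    [[0,0,0],[0,0,0.8]],
    [[0,0,0],[0,0,0.8]],
    [[0,0,0],[0,0,0.55]],
    [[0,0,0],[0,0,0]]
  ]
}}

```text
t: 17.62
eef_pos: [0.4995, 0.2345, 0.2383]
eef_rot: [[0.154, 0.988, -0.002], [0.988, -0.154, -0.001], [-0.001, -0.002, -1.0]]
contact_force: [-0.4, 0.0, -0.3]
opening: 0.0287
gripper_force: 40.9
```

Call:
{"fn": "move_arm", "kwargs": {
  "deltas": [
    [[-0.28,0.08,0],[0,0,0]],
    [[-0.68,0.19,0],[0,0,0]],
    [[-0.68,0.19,0],[0,0,0]],
    [[-0.68,0.19,0],[0,0,0]],
    [[-0.68,0.19,0],[0,0,0]],
    [[-0.68,0.19,0],[0,0,0]],
    [[-0.68,0.19,0],[0,0,0]],
    [[-0.68,0.19,0],[0,0,0]],
    [[-0.68,0.19,0],[0,0,0]],
    [[-0.68,0.19,0],[0,0,0]],
    [[-0.68,0.19,0],[0,0,0]],
    [[-0.68,0.19,0],[0,0,0]],
    [[-0.68,0.19,0],[0,0,0]],
    [[-0.68,0.19,0],[0,0,0]],
    [[-0.68,0.19,0],[0,0,0]],
    [[-0.28,0.08,0],[0,0,0]],
    [[0,0,0],[0,0,0]],
    [[0,0,0],[0,0,0]],
    [[0,0,0],[0,0,0]]
  ]
}}

```text
t: 19.2
eef_pos: [0.5496, -0.1803, 0.2392]
eef_rot: [[0.151, 0.988, -0.001], [0.988, -0.151, 0.001], [0.001, -0.001, -1.0]]
contact_force: [0.3, 0.5, -1.3]
opening: 0.0286
gripper_force: 40.9
```

Run:
```python
from h import *
s=observe();go([.5498,-.1811,.115],-8.75)
g=shot("scene","s7");f=shot("wrist","w7");R=s["eef_rot"];P=pts(g)
q=(P-s["eef_pos"])@R
hsv=cv2.cvtColor(g["pixels"],cv2.COLOR_RGB2HSV);m=(abs(q[...,0])<.02)&(abs(q[...,1])<.04)&(q[...,2]>.02)&(q[...,2]<.1)
v,u=np.nonzero(m);print("below-tcp points",m.sum(),"max tool z",np.sort(q[m][:,2])[-8:].round(4))
c=g["pixels"][v.min()-60:v.max()+90,u.min()-70:u.max()+70,::-1]
cv2.imwrite("pics/s7c.png",cv2.resize(c,None,fx=3,fy=3,interpolation=2)[:600,:800]);print(c.shape,u.min(),v.min())
qw=(pts(f)-s["eef_pos"])@R;t=(qw[...,2]>.155)&(qw[...,2]<.18)&(abs(qw[...,0])<.04)&(abs(qw[...,1])<.02)
print("tab/blade in tool",np.percentile(qw[t],[2,50,98],axis=0).round(4).tolist() if t.sum() else 0)
```

```text
at [ 0.5496 -0.1803  0.2392] yang -8.71 zaxis [-9.e-04  1.e-03 -1.e+00] t 19.2
turn z units 0.006
shift units [-0.022  0.011  3.105]
below-tcp points 411 max tool z [0.0672 0.0672 0.0672 0.0675 0.0676 0.0677 0.0679 0.0679]
(177, 164, 3) 394 156
tab/blade in tool [[-0.0279, -0.0094, 0.1563], [-0.0063, -0.0019, 0.1695], [0.0142, 0.0058, 0.1751]]
```

View pics/s7c.png

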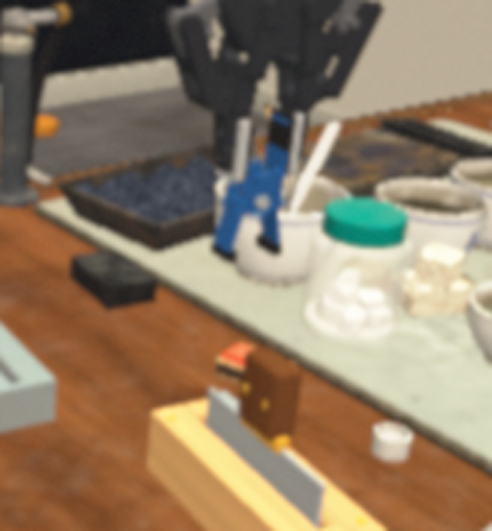

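The clamp hangs open above the blade and tab; its jaw tips are at crop (225,250) and (270,245), about 68 mm below the TCP. The blade and tab lie between the jaws in the tool's y axis. I descend.

Call:
{"fn": "move_arm", "kwargs": {
  "deltas": [
    [[-0.02,0.01,0.3],[0,0,0]],
    [[0,0,0.4],[0,0,0]],
    [[0,0,0.4],[0,0,0]],
    [[0,0,0.4],[0,0,0]],
    [[0,0,0.3],[0,0,0]],
    [[0,0,0.3],[0,0,0]],
    [[0,0,0.2],[0,0,0]],
    [[0,0,0.2],[0,0,0]],
    [[0,0,0],[0,0,0]],
    [[0,0,0],[0,0,0]]
  ]
}}

```text
t: 20.13
eef_pos: [0.5504, -0.1814, 0.1395]
eef_rot: [[0.152, 0.988, -0.0], [0.988, -0.152, 0.0], [0.0, -0.0, -1.0]]
contact_force: [0.8, -0.0, -0.8]
opening: 0.0286
gripper_force: 40.9
```

Call:
{"fn": "move_arm", "kwargs": {
  "deltas": [
    [[0,0,0.15],[0,0,0]],
    [[0,0,0.15],[0,0,0]],
    [[0,0,0.1],[0,0,0]],
    [[0,0,0.1],[0,0,0]],
    [[0,0,0.05],[0,0,0]],
    [[0,0,0],[0,0,0]],
    [[0,0,0],[0,0,0]],
    [[0,0,0],[0,0,0]]
  ]
}}

```text
t: 20.8
eef_pos: [0.5506, -0.182, 0.1177]
eef_rot: [[0.152, 0.988, 0.0], [0.988, -0.152, -0.0], [0.0, 0.0, -1.0]]
contact_force: [0.0, -0.2, -0.2]
opening: 0.0287
gripper_force: 40.9
```

Call:
{"fn": "move_arm", "kwargs": {
  "deltas": [
    [[0,0,0],[0,0,0]],
    [[0,0,0],[0,0,0]],
    [[0,0,0],[0,0,0]],
    [[0,0,0],[0,0,0]],
    [[0,0,0],[0,0,0]],
    [[0,0,0],[0,0,0]],
    [[0,0,0],[0,0,0]],
    [[0,0,0],[0,0,0]],
    [[0,0,0],[0,0,0]],
    [[0,0,0],[0,0,0]],
    [[0,0,-0.1],[0,0,0]],
    [[0,0,-0.3],[0,0,0]],
    [[0,0,-0.5],[0,0,0]],
    [[0,0,-0.6],[0,0,0]],
    [[0,0,-0.6],[0,0,0]],
    [[0,0,-0.6],[0,0,0]],
    [[0,0,-0.6],[0,0,0]],
    [[0,0,-0.3],[0,0,0]],
    [[0,0,0],[0,0,0]],
    [[0,0,0],[0,0,0]]
  ],
  "claw": -1
}}

```text
t: 22.47
eef_pos: [0.5508, -0.182, 0.2621]
eef_rot: [[0.152, 0.988, 0.002], [0.988, -0.152, -0.001], [-0.0, 0.002, -1.0]]
contact_force: [0.0, -0.1, -0.7]
opening: 0.0857
gripper_force: 0.0
```

Run:
```python
from h import *
s=observe();print(s["eef_pos"],s["opening"],s["contact_force"])
f=shot("wrist","w8");g=shot("scene","s8")
for F in(f,g):
    P=pts(F);hsv=cv2.cvtColor(F["pixels"],cv2.COLOR_RGB2HSV);m=(hsv[...,0]>100)&(hsv[...,0]<128)&(hsv[...,1]>120)&(np.hypot(P[...,0]-.55,P[...,1]+.18)<.05)
    b=P[m];print("clip",len(b),rect(b[:,:2]),np.percentile(b[:,2],[1,50,99]).round(4))
P=pts(f);m=(P[...,2]>.116)&(P[...,2]<.13)&(abs(P[...,0]-.539)<.03)&(abs(P[...,1]+.224)<.03);print("grip",rect(P[m][:,:2]),np.median(P[m][:,2]))
a=cv2.resize(f["pixels"][60:260,220:440,::-1],None,fx=1.5,fy=1.5);b=g["pixels"];c=cv2.resize(b[170:310,350:500,::-1],(330*1,300))
cv2.imwrite("pics/end.png",np.hstack([a,c]))
```

```text
[ 0.55079622 -0.18204944  0.26209521] 0.08573150897649737 [ 0.02375422 -0.064943   -0.70585115]
clip 875 (array([ 0.5516, -0.1814]), array([0.0198, 0.0498]), 81.4) [0.0709 0.1094 0.1384]
clip 267 (array([ 0.5478, -0.1811]), array([0.0223, 0.0413]), 83.88) [0.061  0.1037 0.1197]
grip (array([ 0.544, -0.224]), array([0.0194, 0.0352]), -8.79) 0.12174451886631088
```

View pics/end.png

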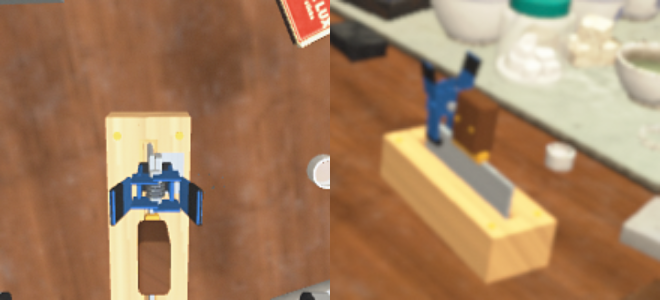

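The end view shows the clamp standing upright over the blade and tab at (155,190), with its jaw ends at about z = 0.051. The scraper is still seated, grip top at z = 0.1217. The blade leans about 0.04 rad against the tab, which is within the limit, and the gripper is clear.

```bash
python3 -c "
from station import *
print(job_done())"
```

```text
the job is handed in; nothing more can be done
None
```

The job is handed in at about 22.6 s of the 58 s allowed, with no verdict returned: the scraper stands in the block's slot, and by my last images the clamp is clipped over its blade and the tab, jaw ends at about z = 0.051 m, though I couldn't measure its pinch force.

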